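# Load the seed-lab shaker and start it

### The arm

A 6-joint arm with a two-finger parallel gripper is mounted at the origin on the work surface. World frame = base frame: x ahead of the robot, y to its left, z up, the work surface at z = 0. Lengths are in m, angles in rad, forces in N, time in s.
With the tool pointing down it reaches from about 0.325 to 0.9 m from the base axis. Payload 3.5 kg.
Tool frame: the origin (TCP) lies between the finger pads; the fingertips stand 14 mm ahead of it and the grasp point (between the pads) lies 5 mm behind it (arm.tcp_to_tips is the distance from the TCP to the fingertips, in m); z points along the fingers, y is the direction in which the jaws open and shut (so a half turn about z gives the same grasp; the last joint's range is limited). The gripper opens to 85 mm and grips with 20 to 120 N. Pads are 22 mm wide; open, the fingers measure 114 mm over their backs; the gripper's body (76 mm by 85 mm) begins 54 mm behind the grasp point. The pads swing forward as they close: fully open they stand 13 mm farther back than shut.
Start: joints at [-1.236, 0.276, -0.026, 1.268, 0, 1.467], TCP at [0.265, -0.566, 0.245] pointing down, gripper open.
Joint ranges: [-3.12, 3.12], [-0.85, 1.88], [-1.08, 1.24], [-1.95, 2.15], [-1.57, 1.53], [-3.14, 3.14]. Speed limits (rad/s): [2.57, 2.57, 3.14, 3.14, 3.14, 3.14].

### API

Orientations are given as a rotation vector (axis times angle).
In Python, from rig import arm gives the robot as it stands.
- The arm moves only by the tool jog_arm, never from a script. Its argument "commands" is a list of rows, each a list of 7 numbers: the shift along the tool's x, y, z normalised to -1 to 1, where 1 is 1000 mm, then the turn, a rotation vector about the tool's x, y, z normalised to -1 to 1, where 1 is pi rad, then the closure, from -1 (fully open) to 1 (shut). A call has 1 to 10 rows; each row is the pose to reach, as a shift and turn from the pose measured when the call began, along the tool's axes at that moment, turning the shorter way round; what a row does not reach only later rows make up. A row lasts 1/10 s, in which the tool goes at most 50 mm and 8.59 degrees, less where a joint would pass 70% of its speed; a pose out of reach is approached as far as the arm can. A call with a number of a shift or a turn outside -1 to 1 is refused whole. A call with a gripper value outside its range is refused whole. The fingers move at their own pace and stop on an object; "squeeze" is the grip in N (left out, the last holds). Time passes only in rows, so rows that repeat a pose let the fingers close. It gives the time, the measured TCP pose, the force and the opening at its end, in the units of the state.
- arm.observe(): the state, without advancing time (a new reading comes with each control period).
- arm.grab_frame(name): name is "side" or "top" or "wrist"; returns a dict with "pixels" (384x512x3 uint8, red, green, blue), "fov_y" (degrees; the focal length in pixels is half the picture's height over the tangent of half this angle, whatever the lens; pixels are square), "cx", "cy" (the principal point, pixels), "R" (3x3) and "t" (3): a world point X has camera coordinates R X + t; the wrist camera has in their place "T_tool_cam" (4x4, takes a point from camera to tool coordinates, whose origin is the TCP and whose axes are the flange's). Camera axes: x right, y down, z forward; pixel columns grow to the right and rows downward; lengths in m; the calibration is good to about 2 mm. A picture is of the moment at which its call begins: read the wrist's pose just before it. There is no depth.
- arm.close_job(): hands the job in, once; it reports no verdict.
The state is a dict: "time": time; "q": joint angles; "qvel": joint speeds; "effort": joint torques, N m; "position": TCP position; "tool_rot": TCP orientation; "ft_force": force on the tool from outside, world axes, zero at the start; "moment": the same for the moment, N m; "finger_gap": opening from 0.0 (shut) to 1.0 (fully open).
Only numpy, scipy, OpenCV 4.12 (cv2) and the standard library are available. Lean on these libraries where they do the work, as an engineer would, in place of code of your own. Each camera call takes 0.05 s, during which the arm holds its last target.

### The job

Fill the shaker's blue crate: stand the three amber sample bottles from the bench upright in its three empty cells, one per cell, lowering each one down to the cell floor rather than dropping it. When the crate is full, and not before, turn the key on the console clockwise as far as it goes and let it spring back. Do not disturb the bottles already in the crate or the glassware and dishes on the bench, and keep off the emergency stop.

Things in the scene. Friction and masses are not known exactly. Their poses are not given: they have to be found in the camera images.
- shaker: white bench shaker, fixed, housing 300 x 310 x 55 mm. Origin: centre of its underside; x points away from the operator, y to the left, z up. The console (grey deck, 55 mm above the bench) runs along its -x side; the blue crate is fixed on the rest. Nothing moves when it is started: the drive is not simulated.
- crate (a point): blue divided crate, fixed on the shaker: this point is its centre at cell-floor height (80 mm above the bench), axes as the shaker's, 55 mm along +x from the shaker's centre. 155 (x) by 230 mm (y), 2 cells along x by 3 along y at 75 mm pitch, each 70 x 70 mm inside, 5 mm walls, wall tops 130 mm above the bench (cells 50 mm deep). Bottles stand 60 mm out of it.
- start_key (a joint): key switch on the right (-y) end of the console: 0 is rest, grows clockwise seen from above to the stop at 1.05 rad (start). A spring (0.04 N m at rest, 0.12 N m at the stop) returns it to 0 within 0.3 s when let go.
- key_bow (a point): centre of the key's upright black bow, 90 mm above the bench and on the key's vertical turning axis. The bow is a plate 34 mm wide (along this point's x), 9 mm thick (along its y) and 34 mm tall; its foot is 8 mm above a 32 mm round lock barrel. At rest its width lies along the shaker's x; the point turns with the key.
- estop (a joint): red mushroom emergency stop, 36 mm across, on a yellow housing at the left (+y) end of the console, 160 mm from the key: 0 is out, 0.006 m is pressed in. It is to be left alone.
- bottle_a_mid (a point): one of the three sample bottles to load (a), standing on the bench; this point is on its axis, half-way up. 60 mm in diameter, 110 mm tall, 0.18 to 0.37 kg: straight amber body up to 70 mm, sloping shoulder from 70 to 80 mm, short neck, then a white screw cap 45 mm in diameter from 84 to 110 mm above its foot (the cap is the place to grip it).
- bottle_b_mid (a point): one of the three sample bottles to load (b), standing on the bench; this point is on its axis, half-way up. 60 mm in diameter, 110 mm tall, 0.18 to 0.37 kg: straight amber body up to 70 mm, sloping shoulder from 70 to 80 mm, short neck, then a white screw cap 45 mm in diameter from 84 to 110 mm above its foot (the cap is the place to grip it).
- bottle_c_mid (a point): one of the three sample bottles to load (c), standing on the bench; this point is on its axis, half-way up. 60 mm in diameter, 110 mm tall, 0.18 to 0.37 kg: straight amber body up to 70 mm, sloping shoulder from 70 to 80 mm, short neck, then a white screw cap 45 mm in diameter from 84 to 110 mm above its foot (the cap is the place to grip it).
- free_1_cell (a point): an empty cell of the blue crate: centre of the cell's floor (a black round non-slip pad lies there), z up, x and y along the shaker's. Which three of the six cells are empty varies.
- free_2_cell (a point): an empty cell of the blue crate: centre of the cell's floor (a black round non-slip pad lies there), z up, x and y along the shaker's. Which three of the six cells are empty varies.
- free_3_cell (a point): an empty cell of the blue crate: centre of the cell's floor (a black round non-slip pad lies there), z up, x and y along the shaker's. Which three of the six cells are empty varies.
- loaded_1_mid (a point): a bottle of the same make and size already standing in a cell of the crate; this point is on its axis, half-way up. It stays there.
- loaded_2_mid (a point): a bottle of the same make and size already standing in a cell of the crate; this point is on its axis, half-way up. It stays there.
- loaded_3_mid (a point): a bottle of the same make and size already standing in a cell of the crate; this point is on its axis, half-way up. It stays there.
- flask_mid (a point): conical glass flask, foot 82 mm in diameter, with a white funnel (74 mm) in its mouth, 158 mm tall over all, loose; this point is on its axis 55 mm up. Bystander.
- wash_bottle_mid (a point): white wash bottle, 64 mm in diameter, red top and bent spout (reaching 43 mm out along this point's x), 177 mm tall, loose; this point is on its axis 60 mm up. Bystander.
- dishes_mid (a point): stack of four seed dishes, 91 mm in diameter, 60 mm tall, loose (one piece); this point is its centre. Bystander.

How it is judged:
On the way, in this order (a step that is already met when the one before it is completed fails the run):
1. a first bottle stands upright on the floor of an empty cell (((angle between bottle_a_mid's own z axis and vertical below 0.15 rad and z of bottle_a_mid in the frame of crate between 0.047 and 0.063 m and (horizontal distance between bottle_a_mid and free_1_cell below 0.014 m or horizontal distance between bottle_a_mid and free_2_cell below 0.014 m or horizontal distance between bottle_a_mid and free_3_cell below 0.014 m)) or (angle between bottle_b_mid's own z axis and vertical below 0.15 rad and z of bottle_b_mid in the frame of crate between 0.047 and 0.063 m and (horizontal distance between bottle_b_mid and free_1_cell below 0.014 m or horizontal distance between bottle_b_mid and free_2_cell below 0.014 m or horizontal distance between bottle_b_mid and free_3_cell below 0.014 m)) or (angle between bottle_c_mid's own z axis and vertical below 0.15 rad and z of bottle_c_mid in the frame of crate between 0.047 and 0.063 m and (horizontal distance between bottle_c_mid and free_1_cell below 0.014 m or horizontal distance between bottle_c_mid and free_2_cell below 0.014 m or horizontal distance between bottle_c_mid and free_3_cell below 0.014 m)))), for 0.2 s.
2. two bottles stand in two of the empty cells (((angle between each of bottle_a_mid, bottle_b_mid's own z axis and vertical below 0.15 rad and z of bottle_a_mid in the frame of crate between 0.047 and 0.063 m and (horizontal distance between bottle_a_mid and free_1_cell below 0.014 m or horizontal distance between bottle_a_mid and free_2_cell below 0.014 m or horizontal distance between bottle_a_mid and free_3_cell below 0.014 m) and z of bottle_b_mid in the frame of crate between 0.047 and 0.063 m and (horizontal distance between bottle_b_mid and free_1_cell below 0.014 m or horizontal distance between bottle_b_mid and free_2_cell below 0.014 m or horizontal distance between bottle_b_mid and free_3_cell below 0.014 m)) or (angle between each of bottle_a_mid, bottle_c_mid's own z axis and vertical below 0.15 rad and z of bottle_a_mid in the frame of crate between 0.047 and 0.063 m and (horizontal distance between bottle_a_mid and free_1_cell below 0.014 m or horizontal distance between bottle_a_mid and free_2_cell below 0.014 m or horizontal distance between bottle_a_mid and free_3_cell below 0.014 m) and z of bottle_c_mid in the frame of crate between 0.047 and 0.063 m and (horizontal distance between bottle_c_mid and free_1_cell below 0.014 m or horizontal distance between bottle_c_mid and free_2_cell below 0.014 m or horizontal distance between bottle_c_mid and free_3_cell below 0.014 m)) or (angle between each of bottle_b_mid, bottle_c_mid's own z axis and vertical below 0.15 rad and z of bottle_b_mid in the frame of crate between 0.047 and 0.063 m and (horizontal distance between bottle_b_mid and free_1_cell below 0.014 m or horizontal distance between bottle_b_mid and free_2_cell below 0.014 m or horizontal distance between bottle_b_mid and free_3_cell below 0.014 m) and z of bottle_c_mid in the frame of crate between 0.047 and 0.063 m and (horizontal distance between bottle_c_mid and free_1_cell below 0.014 m or horizontal distance between bottle_c_mid and free_2_cell below 0.014 m or horizontal distance between bottle_c_mid and free_3_cell below 0.014 m)))), for 0.2 s.
3. all three bottles stand in cells: the crate is full (angle between each of bottle_a_mid, bottle_b_mid, bottle_c_mid's own z axis and vertical below 0.15 rad and z of bottle_a_mid in the frame of crate between 0.047 and 0.063 m and (horizontal distance between bottle_a_mid and free_1_cell below 0.014 m or horizontal distance between bottle_a_mid and free_2_cell below 0.014 m or horizontal distance between bottle_a_mid and free_3_cell below 0.014 m) and z of bottle_b_mid in the frame of crate between 0.047 and 0.063 m and (horizontal distance between bottle_b_mid and free_1_cell below 0.014 m or horizontal distance between bottle_b_mid and free_2_cell below 0.014 m or horizontal distance between bottle_b_mid and free_3_cell below 0.014 m) and z of bottle_c_mid in the frame of crate between 0.047 and 0.063 m and (horizontal distance between bottle_c_mid and free_1_cell below 0.014 m or horizontal distance between bottle_c_mid and free_2_cell below 0.014 m or horizontal distance between bottle_c_mid and free_3_cell below 0.014 m)), for 0.2 s.
4. the key is turned clockwise to start (beyond 0.9 rad of its 1.05) (value of joint start_key above 0.9 rad), for 0.1 s.
At the end, for the whole second after the job is handed in: Each formerly empty cell holds one of the three bottles, upright (0.15 rad), at rest, foot on the floor (8 mm), within 14 mm of centre; the key is back below 0.1 rad; loaded bottles, flask, wash bottle and dishes within 30 mm of their starts and upright (0.2 rad); emergency stop out (all of step 3 and distance of each of flask_mid, wash_bottle_mid, dishes_mid, loaded_1_mid, loaded_2_mid, loaded_3_mid from where it was at the start of the episode below 0.03 m and angle between each of flask_mid, wash_bottle_mid, dishes_mid, loaded_1_mid, loaded_2_mid, loaded_3_mid's own z axis and vertical below 0.2 rad and value of joint start_key below 0.1 rad and value of joint estop below 0.004 m and linear speed of each of bottle_a, bottle_b, bottle_c below 0.03 m/s); the robot touches nothing.
It fails at once if a bottle is dropped or thrown (moving faster than 0.5 m/s with the fingers off it, as after a fall of 13 mm) ((linear speed of bottle_a above 0.5 m/s and contact force between the fingers and bottle_a below 0.05 N) or (linear speed of bottle_b above 0.5 m/s and contact force between the fingers and bottle_b below 0.05 N) or (linear speed of bottle_c above 0.5 m/s and contact force between the fingers and bottle_c below 0.05 N)).
It fails at once if the key is turned (beyond 0.4 rad) before the crate is full (value of joint start_key above 0.4 rad and not (angle between each of bottle_a_mid, bottle_b_mid, bottle_c_mid's own z axis and vertical below 0.15 rad and z of bottle_a_mid in the frame of crate between 0.047 and 0.063 m and (horizontal distance between bottle_a_mid and free_1_cell below 0.014 m or horizontal distance between bottle_a_mid and free_2_cell below 0.014 m or horizontal distance between bottle_a_mid and free_3_cell below 0.014 m) and z of bottle_b_mid in the frame of crate between 0.047 and 0.063 m and (horizontal distance between bottle_b_mid and free_1_cell below 0.014 m or horizontal distance between bottle_b_mid and free_2_cell below 0.014 m or horizontal distance between bottle_b_mid and free_3_cell below 0.014 m) and z of bottle_c_mid in the frame of crate between 0.047 and 0.063 m and (horizontal distance between bottle_c_mid and free_1_cell below 0.014 m or horizontal distance between bottle_c_mid and free_2_cell below 0.014 m or horizontal distance between bottle_c_mid and free_3_cell below 0.014 m))).
It fails at once if a bottle already loaded, the flask, the wash bottle or the dishes is shifted by more than 30 mm or tipped (not (distance of each of flask_mid, wash_bottle_mid, dishes_mid, loaded_1_mid, loaded_2_mid, loaded_3_mid from where it was at the start of the episode below 0.03 m and angle between each of flask_mid, wash_bottle_mid, dishes_mid, loaded_1_mid, loaded_2_mid, loaded_3_mid's own z axis and vertical below 0.2 rad)).
It fails at once if the emergency stop is pressed (value of joint estop above 0.004 m).
It also fails if it takes over 72 s, if anything falls off the work surface, if the arm or the gripper's body presses on something with over 40 N, if the wrist force passes 120 N, or if a joint passes its speed limit or range.

## Working session

There is one attempt and no reset: what is moved stays moved. The work goes in short steps, Python scripts to look and compute and a tool call to move; the robot and the scene stay as the last step left them, time stands still between calls to the robot, and variables do not carry over. Pictures are saved under pics/ and viewed, and the job is handed in when it is done.

Besides the shell and the picture viewer there is one more tool, called after "Call:" as a command line: name --pt "numbers of a row" for each row, then --argument value for the rest. jog_arm: Moves the arm, as the interface text tells. Scaled input: -1 to 1 covers 1000 mm each way for a shift and pi rad each way for a turn. Its arguments: {"type":"object","properties":{"commands":{"type":"array"},"squeeze":{"type":"number"}},"required":["commands"]}

```bash
ls; mkdir -p pics
python3 - <<'E'
from rig import arm
import cv2,json
print(arm.observe())
for n in ["side","top","wrist"]:
    f=arm.grab_frame(n); cv2.imwrite(f"pics/{n}0.png",f["pixels"][:,:,::-1])
    print(n,{k:(v.tolist() if hasattr(v,'tolist') else v) for k,v in f.items() if k!="pixels"})
E
```

```text
pics
{'time': 0.0, 'q': array([-1.23639140e+00,  2.77141026e-01, -2.78993475e-02,  1.26801821e+00,
        1.98073270e-05,  1.46739667e+00]), 'qvel': array([ 7.66737405e-04,  1.96159732e-04, -6.71395392e-05,  3.62677798e-04,
       -8.18702169e-04,  7.11767394e-04]), 'effort': array([-1.73461205e-03, -4.45510983e+01,  2.95200455e+01,  1.65392936e-02,
       -6.30529894e-05,  1.10667887e-05]), 'position': array([ 0.26471504, -0.56533165,  0.244146  ]), 'tool_rot': array([-3.06442719e+00, -6.81734200e-01,  3.78354029e-04]), 'ft_force': array([ 0.02579292,  0.21066762, -0.22896652]), 'moment': array([-0.01735892, -0.00493511,  0.01588071]), 'finger_gap': 1.0022046000461615}
side {'fov_y': 51.324634948284164, 'cx': 260.88750944048047, 'cy': 189.4097065760854, 'R': [[-0.7449816277857427, -0.6669878407100038, 0.011383962698078594], [-0.5191502278810409, 0.568971385698874, -0.6377731596319861], [0.41890979357466485, -0.48103927344958997, -0.7701401185799388]], 't': [0.43049993973052275, 0.34328495261939984, 0.8994620013040857]}
top {'fov_y': 53.73206413487412, 'cx': 258.27329261805033, 'cy': 190.8572817206526, 'R': [[-0.02056467158112102, -0.9995927546987118, 0.019784312891819644], [-0.9912944861237211, 0.017811977176848, -0.13045296182823599], [0.13004743774280358, -0.022294802598189487, -0.9912570835629066]], 't': [0.0023404426263483294, 0.5903474483462127, 1.142793999700297]}
wrist {'fov_y': 58.26649981918099, 'cx': 256.27307351803177, 'cy': 198.4320282813461, 'T_tool_cam': [[-0.0006255083319820042, -0.962518365556268, -0.2712157899279023, 0.06833308599631396], [0.9999992758197688, -0.0008809145826777618, 0.0008199691668814171, 0.00014692466795351855], [-0.0010281533267132552, -0.271215080621243, 0.9625182195389073, -0.12848927333836677], [0.0, 0.0, 0.0, 1.0]]}
```

View pics/top0.png

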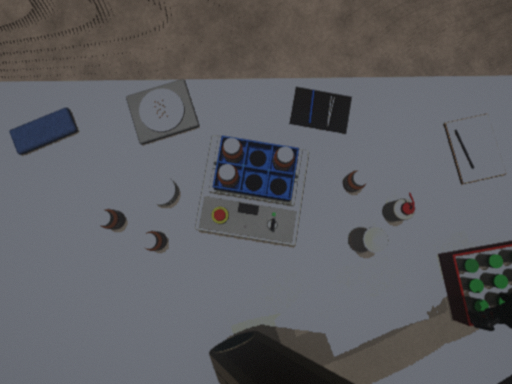

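View pics/side0.png

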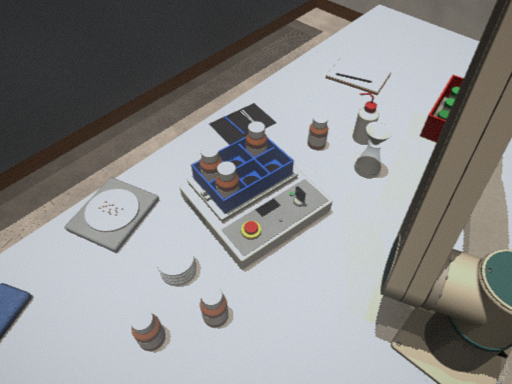

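View pics/wrist0.png

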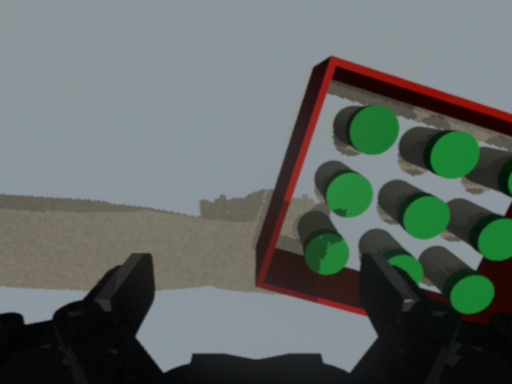

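The top view shows the loose bottles near (110,219), (154,241) and (357,181). The free cells are at about (258,158), (254,183) and (279,187), the key near (273,223) and the e-stop at (220,215). I'll zoom in next.

```bash
cat > h.py <<'E'
import numpy as np, cv2
from rig import arm
def ray(f,u,v,pose=None):
    fl=f["pixels"].shape[0]/2/np.tan(np.radians(f["fov_y"])/2)
    d=np.array([(u-f["cx"])/fl,(v-f["cy"])/fl,1.])
    if "R" in f: R=np.array(f["R"]);return -R.T@np.array(f["t"]),R.T@d
    T=np.array(f["T_tool_cam"]);Rw,_=cv2.Rodrigues(np.array(pose["tool_rot"]))
    return np.array(pose["position"])+Rw@T[:3,3],Rw@(T[:3,:3]@d)
def cast(f,u,v,z,pose=None):
    o,d=ray(f,u,v,pose);return o+d*(z-o[2])/d[2]
def proj(f,X,pose=None):
    fl=f["pixels"].shape[0]/2/np.tan(np.radians(f["fov_y"])/2)
    if "R" in f: c=np.array(f["R"])@X+np.array(f["t"])
    else:
        T=np.array(f["T_tool_cam"]);Rw,_=cv2.Rodrigues(np.array(pose["tool_rot"]))
        t=Rw.T@(np.array(X)-pose["position"]);c=T[:3,:3].T@(t-T[:3,3])
    return np.array([fl*c[0]/c[2]+f["cx"],fl*c[1]/c[2]+f["cy"]])
E
python3 - <<'E'
import cv2
i=cv2.imread('pics/top0.png')
cv2.imwrite('pics/t_shaker.png',cv2.resize(i[125:250,190:320],None,fx=4.5,fy=4.5,interpolation=cv2.INTER_CUBIC))
a=cv2.resize(i[190:260,90:190],None,fx=4,fy=4,interpolation=cv2.INTER_CUBIC)
b=cv2.resize(i[160:260,330:430],None,fx=4,fy=4,interpolation=cv2.INTER_CUBIC)
cv2.imwrite('pics/t_l.png',a);cv2.imwrite('pics/t_r.png',b)
E
```

```text
(no output)
```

View pics/t_shaker.png

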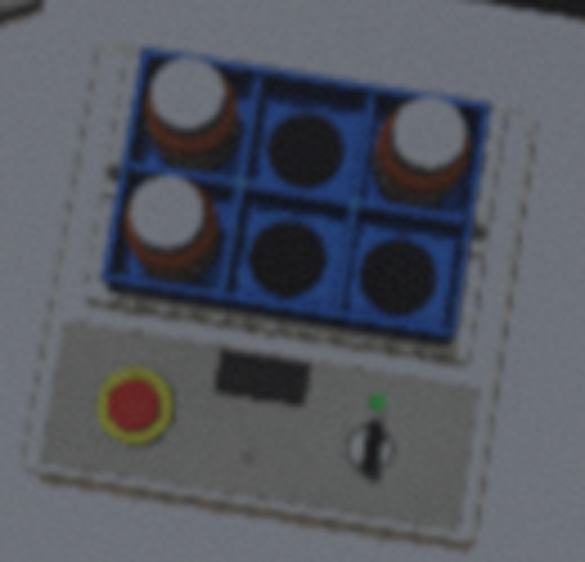

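View pics/t_l.png

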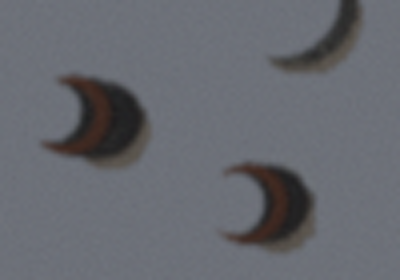

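View pics/t_r.png

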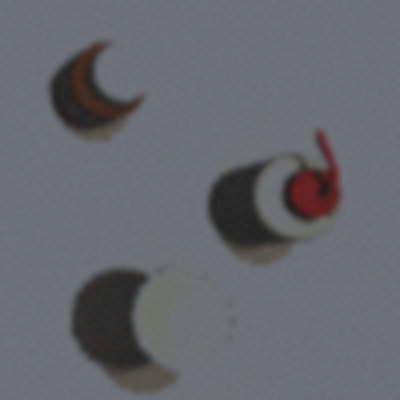

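Run:
```python
from h import *
from scipy.optimize import least_squares
f=arm.grab_frame("top"); im=f["pixels"].astype(int); R,G,B=im[...,0],im[...,1],im[...,2]
# crate pads: cast dark centroids
def circ(P,r):
    s=least_squares(lambda c:np.hypot(*(P-c).T)-r,P.mean(0));return s.x,np.abs(s.fun).mean()
dark=((im.max(2)<60)).astype(np.uint8)
n,l,st,ce=cv2.connectedComponentsWithStats(dark,connectivity=4)
for i in range(1,n):
    x,y,w,h,a=st[i]
    if a>60 and 190<x<320 and 130<y<250: print("dark",st[i],ce[i].round(1),cast(f,*ce[i],0.08)[:2].round(4))
red=((R>G*1.8)&(R>60)).astype(np.uint8)
n,l,st,ce=cv2.connectedComponentsWithStats(red)
for i in range(1,n):
    if st[i][4]>15: print("red",st[i],ce[i].round(1),cast(f,*ce[i],0.095)[:2].round(4))
# bottles: non-background pixels
for name,(x0,y0,x1,y1) in dict(a=(95,200,130,235),b=(138,225,172,256),c=(338,165,372,196)).items():
    m=np.zeros(im.shape[:2],np.uint8)
    m[y0:y1,x0:x1]=((G<62)|(R>G*1.3))[y0:y1,x0:x1]
    c=max(cv2.findContours(m,cv2.RETR_EXTERNAL,cv2.CHAIN_APPROX_NONE)[0],key=cv2.contourArea)
    P=c[:,0,:].astype(float); ctr=P.mean(0); nad=np.array([258,190])+0
    print(name,ctr,len(P)); 
    foot=np.array([cast(f,*p,0.0)[:2] for p in P]); cap=np.array([cast(f,*p,0.084)[:2] for p in P])
    # robust fits
    c1=least_squares(lambda c:np.hypot(*(foot-c).T)-.03,foot.mean(0),loss='soft_l1',f_scale=.001)
    # initial for cap : offset outwards from nadir
    d=(P.mean(0)-[258,190]);d/=np.linalg.norm(d)
    st_=cast(f,*(P.mean(0)+6*d),.097)[:2]
    c2=least_squares(lambda c:np.hypot(*(cap-c).T)-.0225,st_,loss='cauchy',f_scale=.001)
    print(name,c1.x.round(4),c2.x.round(4))
```

```text
dark [219 138  27  25 252] [232.9 153.1] [0.7022 0.0668]
dark [248 142  23   8 106] [258.5 145.3] [ 0.7252 -0.0115]
dark [272 149  25  22 202] [284.8 163.4] [ 0.6677 -0.0905]
dark [250 150  16  17 201] [257.4 158. ] [ 0.6856 -0.0076]
dark [221 166  21  22 177] [232.4 179.3] [0.6213 0.0693]
dark [242 167  25  17  80] [252.  171.5] [0.6443 0.0097]
dark [270 172  23   6  61] [281.  174.2] [ 0.6344 -0.0779]
dark [245 175  17  16 213] [253.4 182.2] [0.6115 0.0062]
dark [270 178  17  17 214] [277.9 186.1] [ 0.5981 -0.0675]
dark [214 188  76  14 182] [251.9 194.7] [0.5734 0.0112]
dark [238 203  21  12 189] [247.8 208.5] [0.5323 0.0243]
red [402 202  13  12 105] [408.1 207.7] [ 0.5243 -0.4522]
red [214 210  11  10  89] [219.3 214.5] [0.5148 0.1081]
red [453 244  59  52 214] [470.9 261.2] [ 0.3641 -0.6261]
a [114.13846154 219.78461538] 65
a [0.5112 0.4457] [0.505  0.4089]
b [157.77419355 240.64516129] 62
b [0.4422 0.3128] [0.4426 0.2861]
c [351.81355932 183.05084746] 59
c [ 0.6164 -0.3147] [ 0.6005 -0.2866]
```

```bash
cat >> h.py <<'E'
from scipy.spatial.transform import Rotation as Ro
def Rdown(psi):
    x=np.array([np.cos(psi),np.sin(psi),0]);z=np.array([0,0,-1.]);return np.column_stack([x,np.cross(z,x),z])
def go(p,psi_deg):
    s=arm.observe();R0=Ro.from_rotvec(s["tool_rot"]).as_matrix()
    d=R0.T@(np.array(p)-s["position"]);r=Ro.from_matrix(R0.T@Rdown(np.radians(psi_deg))).as_rotvec()/np.pi
    print("t",round(s["time"],2),"pos",s["position"].round(4),"shift",d.round(4),"turn",r.round(4),"turn rows",np.linalg.norm(r)*180/8.59,"shift rows",np.linalg.norm(d)/.05)
E
python3 - <<'E'
from h import *
go([.605,-.305,.30],124.6)
E
```

```text
t 0.2 pos [ 0.2648 -0.5656  0.2446] shift [ 0.4186 -0.0919 -0.0553] turn [-3.000e-04 -4.000e-04 -5.529e-01] turn rows 11.585324171785931 shift rows 8.642450699473997
```

Call:
jog_arm --pt "0.05 -0.01 -0.0553 0 0 -0.05 -1" --pt "0.4186 -0.0919 -0.0553 0 0 -0.553 -1" --pt "0.4186 -0.0919 -0.0553 0 0 -0.553 -1" --pt "0.4186 -0.0919 -0.0553 0 0 -0.553 -1" --pt "0.4186 -0.0919 -0.0553 0 0 -0.553 -1" --pt "0.4186 -0.0919 -0.0553 0 0 -0.553 -1" --pt "0.4186 -0.0919 -0.0553 0 0 -0.553 -1" --pt "0.4186 -0.0919 -0.0553 0 0 -0.553 -1" --pt "0.4186 -0.0919 -0.0553 0 0 -0.553 -1" --pt "0.4186 -0.0919 -0.0553 0 0 -0.553 -1" --squeeze 40

```text
time: 1.2
position: [0.609, -0.301, 0.2996]
tool_rot: [-1.762, -2.6, -0.004]
ft_force: [-1.0, -1.3, -0.1]
finger_gap: 1.002
```

Run:
```python
from h import *
go([.605,-.305,.30],124.6)
```

```text
t 1.2 pos [ 0.609  -0.301   0.2996] shift [-0.0022 -0.0052 -0.0004] turn [ 0.0007 -0.0006 -0.0715] turn rows 1.4973527234507233 shift rows 0.11279414617045377
```

Call:
jog_arm --pt "-0.002 -0.005 0 0.0007 -0.0006 -0.0715 -1" --pt "-0.002 -0.005 0 0.0007 -0.0006 -0.0715 -1" --pt "-0.002 -0.005 0 0.0007 -0.0006 -0.0715 -1"

```text
time: 1.5
position: [0.6051, -0.3043, 0.2991]
tool_rot: [-1.459, -2.781, -0.0]
ft_force: [0.4, -0.4, -0.6]
finger_gap: 1.003
```

Run:
```python
from h import *
s=arm.observe();f=arm.grab_frame("wrist");np.save('pics/w1.npy',dict(f=f,s=s),allow_pickle=True)
cv2.imwrite("pics/w1.png",f["pixels"][:,:,::-1]);print(s["position"],s["tool_rot"])
```

```text
[ 0.60510765 -0.30433991  0.29910486] [-1.45942298e+00 -2.78138022e+00 -7.08046628e-05]
```

View pics/w1.png

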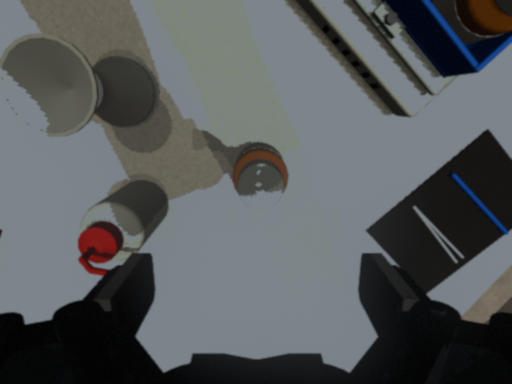

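Run:
```python
import cv2
i=cv2.imread('pics/w1.png')[130:220,215:310]
i=cv2.createCLAHE(4).apply(cv2.cvtColor(i,cv2.COLOR_BGR2GRAY))
cv2.imwrite('pics/w1z.png',cv2.resize(i,None,fx=6,fy=6,interpolation=cv2.INTER_CUBIC))
```

```text
(no output)
```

View pics/w1z.png

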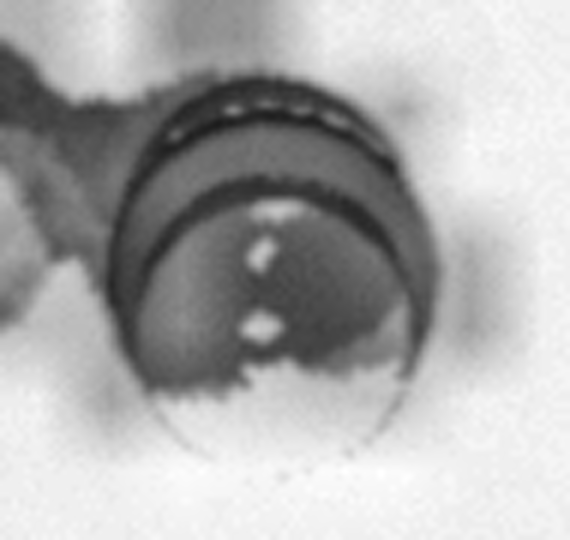

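Run:
```python
from h import *
D=np.load('pics/w1.npy',allow_pickle=True).item();f,s=D['f'],D['s']
p=cast(f,260.8,186.3,.11,s);print("cap",p)
for z,dx in((.11,(.0225)),(.07,.03),(0.,.03)):
  print(z,[proj(f,np.array([p[0]+dx*np.cos(a),p[1]+dx*np.sin(a),z]),s).round(1).tolist() for a in np.radians([34.6,124.6,214.6,304.6])])
ft=arm.grab_frame("top");print([proj(ft,np.array([p[0],p[1],z])).round(1) for z in(0,.07,.11)])
fs=arm.grab_frame("side");print([proj(fs,np.array([p[0],p[1],z])).round(1) for z in(0,.07,.11)])
go([p[0],p[1],.092],124.6)
```

```text
cap [ 0.61321705 -0.30966481  0.11      ]
0.11 [[284.5, 186.3], [260.9, 162.8], [237.1, 186.3], [260.7, 209.0]]
0.07 [[288.7, 177.4], [260.5, 149.1], [232.1, 177.4], [260.3, 204.5]]
0.0 [[283.8, 165.6], [259.9, 141.6], [236.0, 165.6], [259.8, 188.8]]
[array([350.5, 183.8]), array([356.5, 180.3]), array([360.2, 178.2])]
[array([316.1, 143.1]), array([318.7, 126.9]), array([320.3, 116.9])]
t 1.65 pos [ 0.6049 -0.3047  0.2994] shift [-0.0088  0.004   0.2073] turn [-0.     -0.0001 -0.0005] turn rows 0.01046280573370904 shift rows 4.151506330616817
```

Call:
jog_arm --pt "-0.009 0.004 0.05 0 0 0 -1" --pt "-0.009 0.004 0.1 0 0 0 -1" --pt "-0.009 0.004 0.15 0 0 0 -1" --pt "-0.009 0.004 0.185 0 0 0 -1" --pt "-0.009 0.004 0.21 0 0 0 -1" --pt "-0.009 0.004 0.21 0 0 0 -1" --pt "-0.009 0.004 0.21 0 0 0 1" --pt "-0.009 0.004 0.21 0 0 0 1" --pt "-0.009 0.004 0.21 0 0 0 1" --pt "-0.009 0.004 0.21 0 0 0 1" --squeeze 50

```text
time: 2.65
position: [0.615, -0.3113, 0.0924]
tool_rot: [1.461, 2.776, -0.001]
ft_force: [-0.3, -1.1, 5.2]
finger_gap: 0.508
```

Call:
jog_arm --pt "0 0 0 0 0 0 1" --pt "0 0 0 0 0 0 1" --pt "0 0 -0.01 0 0 0 1" --pt "0 0 -0.03 0 0 0 1"

```text
time: 3.05
position: [0.6129, -0.3098, 0.1203]
tool_rot: [-1.463, -2.779, 0.0]
ft_force: [-0.5, -0.0, -1.4]
finger_gap: 0.511
```

Run:
```python
from h import *
f=arm.grab_frame("wrist")
cv2.imwrite("pics/w2.png",f["pixels"][:,:,::-1])
f=arm.grab_frame("side")
cv2.imwrite("pics/s2.png",f["pixels"][:,:,::-1])
go([.5981,-.0675,.32],124.6)
```

```text
t 3.15 pos [ 0.6167 -0.3122  0.1255] shift [ 0.2103  0.124  -0.1961] turn [ 0.0012  0.0031 -0.0006] turn rows 0.06961391995049454 shift rows 6.262823955867925
```

View pics/w2.png

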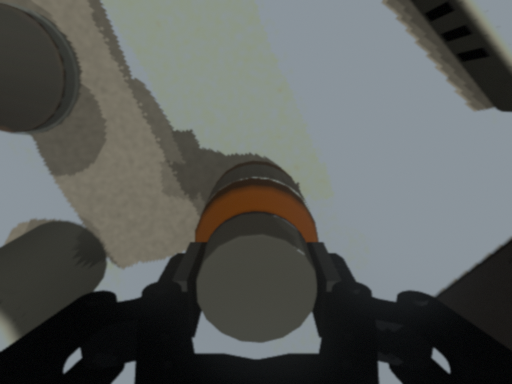

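View pics/s2.png

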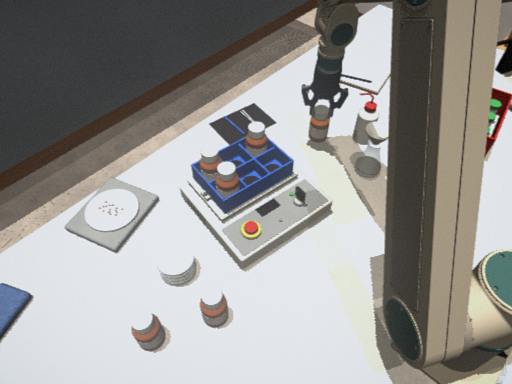

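The bottle is gripped by its cap: in the wrist view the jaws hold it at (258,275), and it is off the bench. I'll lift it and carry it over free cell 3.

Call:
jog_arm --pt "0 0 -0.03 0 0 0 1" --pt "0 0 -0.07 0 0 0 1" --pt "0 0 -0.11 0 0 0 1" --pt "0.02 0.01 -0.15 0 0 0 1" --pt "0.05 0.03 -0.18 0 0 0 1" --pt "0.08 0.05 -0.196 0 0 0 1" --pt "0.115 0.07 -0.196 0.001 0.003 0 1" --pt "0.15 0.09 -0.196 0.001 0.003 0 1" --pt "0.18 0.107 -0.196 0.001 0.003 0 1" --pt "0.2 0.118 -0.196 0.001 0.003 0 1"

```text
time: 4.15
position: [0.5982, -0.0768, 0.3194]
tool_rot: [-1.46, -2.781, -0.001]
ft_force: [-0.0, -0.2, -2.7]
finger_gap: 0.511
```

Run:
```python
from h import *
go([.5981,-.0675,.32],124.6)
```

```text
t 4.15 pos [ 0.5982 -0.0768  0.3194] shift [ 0.0078  0.0052 -0.0006] turn [ 0.0001 -0.0004 -0.    ] turn rows 0.008189768797797868 shift rows 0.187071047867253
```

Next I'll settle above the cell and check with the wrist and side views.

Call:
jog_arm --pt "0.008 0.005 0 0 0 0 1" --pt "0.008 0.005 0 0 0 0 1" --pt "0.008 0.005 0.03 0 0 0 1" --pt "0.008 0.005 0.05 0 0 0 1" --pt "0.008 0.005 0.05 0 0 0 1" --pt "0.008 0.005 0.05 0 0 0 1"

```text
time: 4.75
position: [0.5977, -0.0684, 0.2691]
tool_rot: [-1.461, -2.779, -0.0]
ft_force: [-0.9, 0.7, -2.0]
finger_gap: 0.512
```

Run:
```python
from h import *
s=arm.observe();f=arm.grab_frame("wrist")
cv2.imwrite("pics/w3.png",f["pixels"][:,:,::-1]);print(s["position"],s["tool_rot"],s["ft_force"])
f2=arm.grab_frame("side")
cv2.imwrite("pics/s3.png",cv2.resize(f2["pixels"][:260,150:400,::-1],None,fx=2.3,fy=2.3,interpolation=cv2.INTER_CUBIC))
f3=arm.grab_frame("top")
cv2.imwrite("pics/t3.png",cv2.resize(f3["pixels"][100:260,180:340,::-1],None,fx=3.5,fy=3.5,interpolation=cv2.INTER_CUBIC))
for n,X in dict(f1=[.6856,-.0076,.08],f2=[.6115,.0062,.08],f3=[.5981,-.0675,.08]).items(): print(n,proj(f,np.array(X),s).round(1),proj(f2,np.array(X)).round(1))
```

```text
[ 0.59773931 -0.06843578  0.26912551] [-1.46141342e+00 -2.77901831e+00 -3.30680841e-04] [-0.92482189  0.73233439 -1.9829644 ]
f1 [370.7 176.9] [234.6 165.3]
f2 [316.7 118.7] [250.5 181.5]
f3 [257.9 176.6] [271.9 169.2]
```

View pics/w3.png

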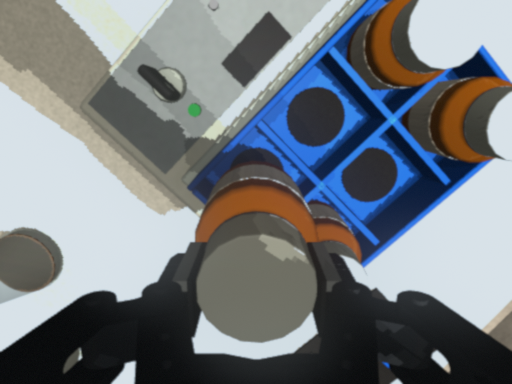

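View pics/s3.png

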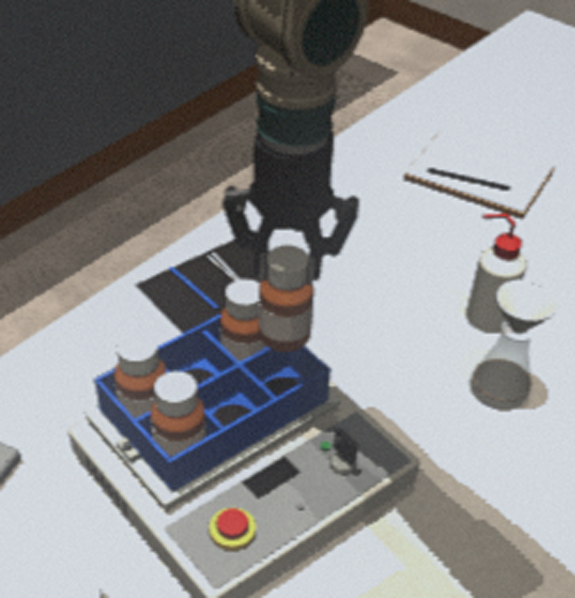

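Predicted pad positions match the wrist picture: f2 is seen at (315,116) against (317,119) predicted. I'm lowering the bottle now.

Call:
jog_arm --pt "0 0 0.03 0 0 0 1" --pt "0 0 0.055 0 0 0 1" --pt "0 0 0.075 0 0 0 1" --pt "0 0 0.088 0 0 0 1" --pt "0 0 0.094 0 0 0 1" --pt "0 0 0.096 0 0 0 1" --pt "0 0 0.096 0 0 0 1"

```text
time: 5.6
position: [0.5998, -0.0683, 0.176]
tool_rot: [1.46, 2.778, 0.003]
ft_force: [0.3, 0.3, -1.0]
finger_gap: 0.507
```

Run:
```python
from h import *
go([.5981,-.0675,.17],124.6);s=arm.observe();print(s["ft_force"])
```

```text
t 5.6 pos [ 0.5998 -0.0683  0.176 ] shift [ 0.0017 -0.001   0.006 ] turn [ 0.001   0.0007 -0.0002] turn rows 0.026871537903577696 shift rows 0.12531637754621744
[ 0.26899334  0.31796032 -1.02021174]
```

Call:
jog_arm --pt "0.001 -0.001 0.002 0 0 0 1" --pt "0.001 -0.001 0.004 0 0 0 1" --pt "0.001 -0.001 0.004 0 0 0 1"

```text
time: 5.9
position: [0.5987, -0.0681, 0.1724]
tool_rot: [1.459, 2.777, 0.003]
ft_force: [0.2, 0.4, -1.5]
finger_gap: 0.508
```

Call:
jog_arm --pt "0 0 0 0 0 0 1" --pt "0 0 0 0 0 0 1"

```text
time: 6.1
position: [0.5988, -0.0681, 0.1726]
tool_rot: [1.459, 2.777, 0.003]
ft_force: [-0.5, -0.3, -1.3]
finger_gap: 0.511
```

Run:
```python
from h import *
go([.5981,-.0675,.17],124.6);s=arm.observe();print(s["ft_force"])
f2=arm.grab_frame("side")
cv2.imwrite("pics/s4.png",cv2.resize(f2["pixels"][:260,150:400,::-1],None,fx=2.3,fy=2.3,interpolation=cv2.INTER_CUBIC))
```

```text
t 6.1 pos [ 0.5988 -0.0681  0.1726] shift [ 0.0009 -0.0003  0.0026] turn [ 0.0013  0.001  -0.0002] turn rows 0.035231043035851936 shift rows 0.05588517816588261
[-0.53696072 -0.3155469  -1.32047781]
```

View pics/s4.png

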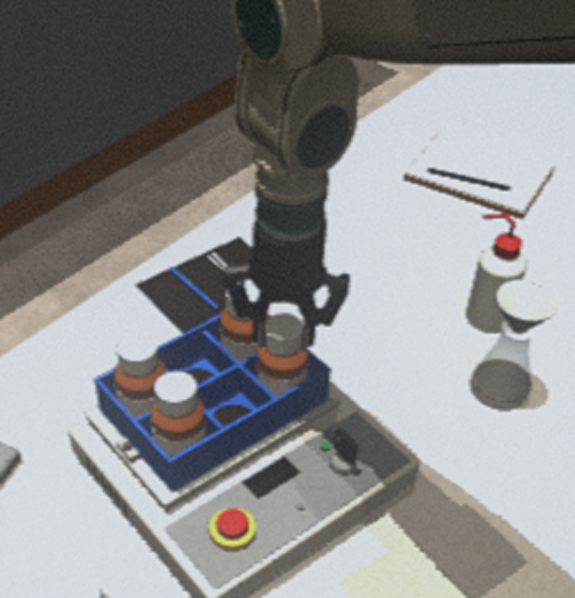

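Call:
jog_arm --pt "0 0 0.002 0 0 0 1" --pt "0 0 0.003 0 0 0 1" --pt "0 0 0.003 0 0 0 1"

```text
time: 6.45
position: [0.5991, -0.0683, 0.1724]
tool_rot: [1.459, 2.776, 0.003]
ft_force: [-4.5, 1.3, 11.0]
finger_gap: 0.513
```

Call:
jog_arm --pt "0 0 0.002 0 0 0 1" --pt "0 0 0.002 0 0 0 1"

```text
time: 6.65
position: [0.599, -0.0683, 0.1724]
tool_rot: [1.458, 2.775, 0.003]
ft_force: [-3.4, 0.3, 7.7]
finger_gap: 0.512
```

Contact registers at 11 N with the TCP at 0.1724, so the bottle is on the floor. I'm releasing it and rising.

Call:
jog_arm --pt "0 0 0 0 0 0 0.3" --pt "0 0 0 0 0 0 -0.6" --pt "0 0 0 0 0 0 -1" --pt "0 0 0 0 0 0 -1" --pt "0 0 0 0 0 0 -1" --pt "0 0 -0.02 0 0 0 -1" --pt "0 0 -0.06 0 0 0 -1" --pt "0 0 -0.11 0 0 0 -1" --pt "0 0 -0.15 0 0 0 -1"

```text
time: 7.55
position: [0.5982, -0.0681, 0.3248]
tool_rot: [1.458, 2.774, 0.004]
ft_force: [0.5, -0.3, -0.1]
finger_gap: 1.0
```

Run:
```python
from h import *
s=arm.observe();f=arm.grab_frame("wrist")
cv2.imwrite("pics/w5.png",f["pixels"][:,:,::-1]);print(s["position"],s["tool_rot"],s["ft_force"])
for n,X in dict(f1=[.6856,-.0076,.08],f2=[.6115,.0062,.08],f3=[.5981,-.0675,.19]).items(): print(n,proj(f,np.array(X),s).round(1))
go([.442,.305,.30],124.6)
```

```text
[ 0.59817359 -0.06812373  0.32481741] [1.45753092 2.77375821 0.00381985] [ 0.45813867 -0.27479863 -0.0809999 ]
f1 [352.5 164.5]
f2 [306.  114.5]
f3 [256.3 189.7]
t 7.6 pos [ 0.6013 -0.0688  0.3329] shift [0.3987 0.0804 0.0279] turn [ 0.0046  0.0049 -0.0002] turn rows 0.14002913802437258 shift rows 8.153761193891931
```

View pics/w5.png

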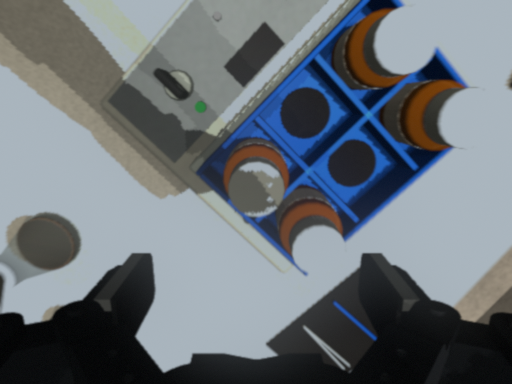

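Call:
jog_arm --pt "0.05 0.01 0.005 0.0046 0.0049 0 -1" --pt "0.1 0.02 0.01 0.0046 0.0049 0 -1" --pt "0.4 0.079 0.028 0.0046 0.0049 0 -1" --pt "0.4 0.079 0.028 0.0046 0.0049 0 -1" --pt "0.4 0.079 0.028 0.0046 0.0049 0 -1" --pt "0.4 0.079 0.028 0.0046 0.0049 0 -1" --pt "0.4 0.079 0.028 0.0046 0.0049 0 -1" --pt "0.4 0.079 0.028 0.0046 0.0049 0 -1" --pt "0.4 0.079 0.028 0.0046 0.0049 0 -1" --pt "0.4 0.079 0.028 0.0046 0.0049 0 -1"

```text
time: 8.6
position: [0.4393, 0.3064, 0.2994]
tool_rot: [-1.457, -2.783, 0.001]
ft_force: [-0.1, -0.5, 0.3]
finger_gap: 0.999
```

Call:
jog_arm --pt "0 0 0 0 0 0 -1" --pt "0 0 0 0 0 0 -1"

```text
time: 8.8
position: [0.44, 0.3052, 0.2994]
tool_rot: [1.459, 2.782, -0.002]
ft_force: [0.0, -0.5, 0.4]
finger_gap: 0.998
```

```bash
cat > look.py <<'E'
from h import *
import sys
n=sys.argv[1]
s=arm.observe();f=arm.grab_frame("wrist");np.save(f'pics/{n}.npy',dict(f=f,s=s),allow_pickle=True)
cv2.imwrite(f"pics/{n}.png",f["pixels"][:,:,::-1]);print(s["position"],s["tool_rot"])
E
python3 look.py w6
```

```text
[0.43998958 0.30521742 0.29937298] [ 1.45923394e+00  2.78201834e+00 -1.58308586e-03]
```

View pics/w6.png

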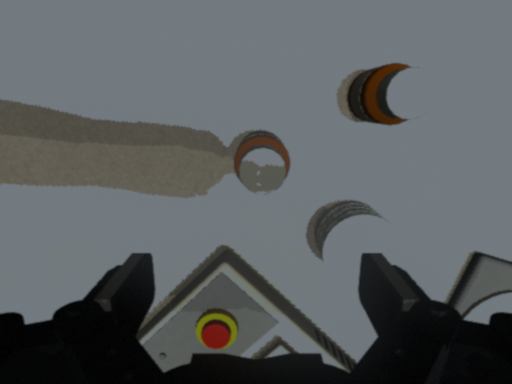

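Run:
```python
import cv2
I=cv2.createCLAHE(4).apply(cv2.cvtColor(cv2.imread('pics/w6.png'),cv2.COLOR_BGR2GRAY))
i=cv2.hconcat([I[115:210,215:310],I[45:140,330:435][:,10:105]])
cv2.imwrite('pics/w6z.png',cv2.resize(i,None,fx=4,fy=4,interpolation=cv2.INTER_CUBIC))
```

```text
(no output)
```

View pics/w6z.png

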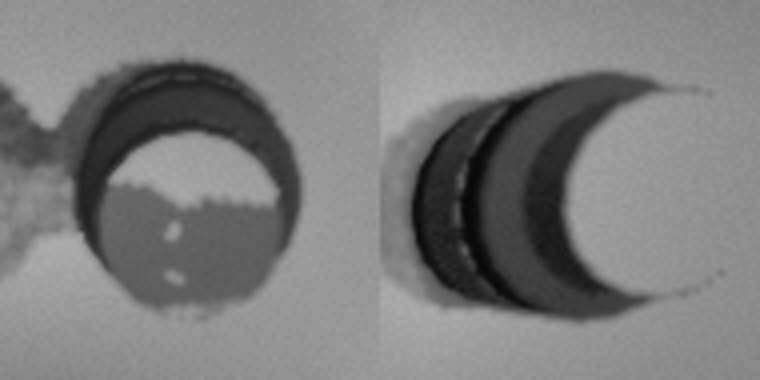

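Run:
```python
from h import *
D=np.load('pics/w6.npy',allow_pickle=True).item();f,s=D['f'],D['s']
p=cast(f,262.5,170.5,.11,s);print("b",p,"a",cast(f,412,93,.11,s))
for z,dx in((.11,(.0225)),(.07,.03),(0.,.03)):
  print(z,[proj(f,np.array([p[0]+dx*np.cos(a),p[1]+dx*np.sin(a),z]),s).round(1).tolist() for a in np.radians([34.6,124.6,214.6,304.6])])
go([p[0],p[1],.089],124.6)
```

```text
b [0.44077738 0.31301518 0.11      ] a [0.50950635 0.4448221  0.11      ]
0.11 [[286.5, 170.5], [262.6, 146.4], [238.5, 170.5], [262.4, 193.7]]
0.07 [[290.5, 163.2], [262.1, 134.2], [233.3, 163.1], [261.8, 190.9]]
0.0 [[285.3, 153.5], [261.3, 128.9], [237.1, 153.4], [261.1, 177.1]]
t 8.85 pos [0.4401 0.3051 0.2994] shift [0.0062 0.0052 0.2104] turn [-0.0002  0.0002  0.0001] turn rows 0.006666718596970821 shift rows 4.21183147902097
```

Call:
jog_arm --pt "0.006 0.005 0.05 0 0 0 -1" --pt "0.006 0.005 0.1 0 0 0 -1" --pt "0.006 0.005 0.15 0 0 0 -1" --pt "0.006 0.005 0.185 0 0 0 -1" --pt "0.006 0.005 0.21 0 0 0 -1" --pt "0.006 0.005 0.21 0 0 0 -1" --pt "0.006 0.005 0.21 0 0 0 1" --pt "0.006 0.005 0.21 0 0 0 1" --pt "0.006 0.005 0.21 0 0 0 1" --pt "0.006 0.005 0.21 0 0 0 1" --squeeze 50

```text
time: 9.85
position: [0.4424, 0.3134, 0.092]
tool_rot: [1.459, 2.779, 0.004]
ft_force: [-0.8, -1.4, 5.8]
finger_gap: 0.507
```

Call:
jog_arm --pt "0 0 0 0 0 0 1" --pt "0 0 0 0 0 0 1" --pt "0 0 0 0 0 0 1"

```text
time: 10.15
position: [0.4423, 0.3134, 0.092]
tool_rot: [1.459, 2.779, 0.004]
ft_force: [-0.3, -0.5, 1.1]
finger_gap: 0.509
```

Run:
```python
from h import *
go([.6856,-.0076,.32],124.6)
```

```text
t 10.15 pos [0.4423 0.3134 0.092 ] shift [-0.4027  0.0186 -0.2274] turn [0.0011 0.0004 0.0001] turn rows 0.024082269242328615 shift rows 9.257454975219124
```

Call:
jog_arm --pt "0 0 -0.02 0 0 0 1" --pt "0 0 -0.06 0 0 0 1" --pt "0 0 -0.1 0 0 0 1" --pt "0 0 -0.14 0 0 0 1" --pt "0 0 -0.18 0 0 0 1" --pt "-0.02 0 -0.21 0 0 0 1" --pt "-0.05 0 -0.228 0.001 0 0 1" --pt "-0.085 0 -0.228 0.001 0 0 1" --pt "-0.12 0.005 -0.228 0.001 0 0 1" --pt "-0.155 0.005 -0.228 0.001 0 0 1"

```text
time: 11.15
position: [0.5344, 0.1877, 0.3199]
tool_rot: [1.459, 2.781, -0.001]
ft_force: [0.1, -0.6, -2.4]
finger_gap: 0.51
```

```bash
python3 look.py w7
python3 - <<'E'
from h import *
go([.6856,-.0076,.32],124.6)
E
```

```text
[0.53435496 0.18765106 0.31986929] [ 1.45857417e+00  2.78128118e+00 -5.67694229e-04]
t 11.2 pos [0.5375 0.1833 0.3195] shift [-0.2412  0.0144  0.0012] turn [-0.0002  0.0022 -0.0011] turn rows 0.05193811336510113 shift rows 4.832163369747916
```

View pics/w7.png

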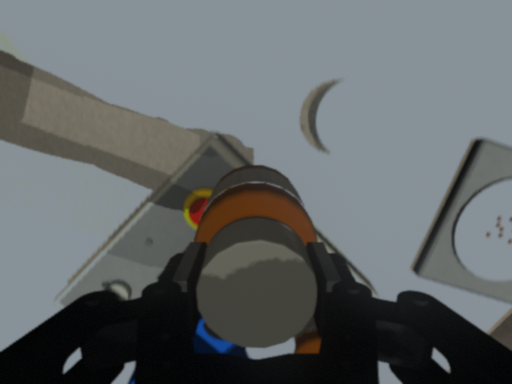

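Bottle b is held squarely in the jaws, cap at (257,283). I'm continuing to free cell 1.

Call:
jog_arm --pt "-0.035 0.002 0 0 0.001 0 1" --pt "-0.075 0.005 0 0 0.002 0 1" --pt "-0.115 0.008 0 0 0.002 0 1" --pt "-0.155 0.01 0 0 0.002 0 1" --pt "-0.19 0.012 0 0 0.002 0 1" --pt "-0.22 0.014 0 0 0.002 0 1" --pt "-0.237 0.014 0 0 0.002 0 1" --pt "-0.241 0.014 0 0 0.002 0 1" --pt "-0.241 0.014 0 0 0.002 0 1" --pt "-0.241 0.014 0 0 0.002 0 1"

```text
time: 12.2
position: [0.6843, -0.0064, 0.3212]
tool_rot: [-1.463, -2.779, 0.001]
ft_force: [-1.1, 0.2, -2.5]
finger_gap: 0.512
```

Run:
```python
from h import *
go([.6856,-.0076,.175],124.6);print(arm.observe()["ft_force"])
f2=arm.grab_frame("side")
cv2.imwrite("pics/s8.png",cv2.resize(f2["pixels"][:260,150:400,::-1],None,fx=2.3,fy=2.3,interpolation=cv2.INTER_CUBIC))
```

```text
t 12.2 pos [ 0.6843 -0.0064  0.3212] shift [-0.0018  0.0004  0.1462] turn [-0.0003 -0.0001 -0.0007] turn rows 0.016180773523787054 shift rows 2.923538239314292
[-1.14095266  0.18487954 -2.5381821 ]
```

View pics/s8.png

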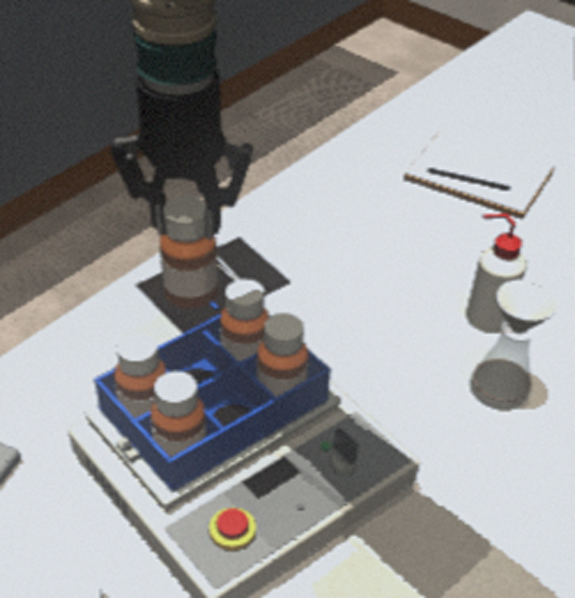

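Call:
jog_arm --pt "-0.002 0 0.04 0 0 0 1" --pt "-0.002 0 0.075 0 0 0 1" --pt "-0.002 0 0.1 0 0 0 1" --pt "-0.002 0 0.12 0 0 0 1" --pt "-0.002 0 0.133 0 0 0 1" --pt "-0.002 0 0.141 0 0 0 1" --pt "-0.002 0 0.146 0 0 0 1" --pt "-0.002 0 0.146 0 0 0 1"

```text
time: 13.05
position: [0.6855, -0.0077, 0.1756]
tool_rot: [1.463, 2.78, -0.001]
ft_force: [0.6, 0.0, -3.0]
finger_gap: 0.513
```

Run:
```python
from h import *
go([.6856,-.0076,.172],124.6);print(arm.observe()["ft_force"])
```

```text
t 13.05 pos [ 0.6855 -0.0077  0.1756] shift [0.     0.0001 0.0036] turn [-0.0001  0.0001 -0.0005] turn rows 0.011130932351465596 shift rows 0.07241477313174943
[ 0.57979167  0.02693695 -3.00332277]
```

Call:
jog_arm --pt "0 0 0.002 0 0 0 1" --pt "0 0 0.0035 0 0 0 1" --pt "0 0 0.0045 0 0 0 1" --pt "0 0 0.0045 0 0 0 1"

```text
time: 13.45
position: [0.6861, -0.0078, 0.1721]
tool_rot: [1.462, 2.779, 0.0]
ft_force: [0.2, 0.2, 0.9]
finger_gap: 0.509
```

Call:
jog_arm --pt "0 0 0.0015 0 0 0 1" --pt "0 0 0.002 0 0 0 1"

```text
time: 13.65
position: [0.6863, -0.0082, 0.1721]
tool_rot: [1.462, 2.778, 0.0]
ft_force: [-4.3, -0.2, 8.5]
finger_gap: 0.513
```

Call:
jog_arm --pt "0 0 0 0 0 0 0.3" --pt "0 0 0 0 0 0 -0.6" --pt "0 0 0 0 0 0 -1" --pt "0 0 0 0 0 0 -1" --pt "0 0 0 0 0 0 -1" --pt "0 0 -0.02 0 0 0 -1" --pt "0 0 -0.06 0 0 0 -1" --pt "0 0 -0.1 0 0 0 -1" --pt "0 0 -0.14 0 0 0 -1" --pt "0 0 -0.14 0 0 0 -1"

```text
time: 14.65
position: [0.6893, -0.0083, 0.3202]
tool_rot: [1.456, 2.767, 0.008]
ft_force: [1.3, -0.6, 0.7]
finger_gap: 1.003
```

```bash
python3 look.py w9
python3 - <<'E'
from h import *
D=np.load('pics/w9.npy',allow_pickle=True).item();f,s=D['f'],D['s']
for n,X in dict(f1=[.6856,-.0076,.19],f2=[.6115,.0062,.08],f3=[.5981,-.0675,.19]).items(): print(n,proj(f,np.array(X),s).round(1))
go([.508,.440,.30],124.6)
E
```

```text
[ 0.68933439 -0.0082776   0.32024553] [1.45572634 2.76667062 0.00799933]
f1 [251.5 187.7]
f2 [200.1 111.2]
f3 [113.8 187.9]
t 14.7 pos [ 0.6881 -0.0082  0.3167] shift [0.4716 0.1052 0.0138] turn [ 0.0025  0.0026 -0.0006] turn rows 0.07657422523030447 shift rows 9.666986793668308
```

View pics/w9.png

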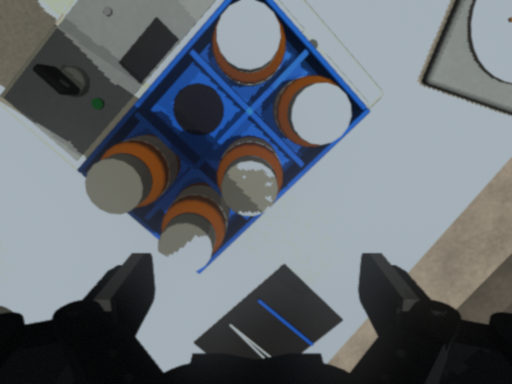

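Two bottles now stand in cells, and the b cap at (250,187) matches its prediction. Next is bottle a.

Call:
jog_arm --pt "0.05 0.011 0.003 0.0025 0.0026 0 -1" --pt "0.1 0.022 0.005 0.0025 0.0026 0 -1" --pt "0.472 0.105 0.014 0.0025 0.0026 0 -1" --pt "0.472 0.105 0.014 0.0025 0.0026 0 -1" --pt "0.472 0.105 0.014 0.0025 0.0026 0 -1" --pt "0.472 0.105 0.014 0.0025 0.0026 0 -1" --pt "0.472 0.105 0.014 0.0025 0.0026 0 -1" --pt "0.472 0.105 0.014 0.0025 0.0026 0 -1" --pt "0.472 0.105 0.014 0.0025 0.0026 0 -1" --pt "0.472 0.105 0.014 0.0025 0.0026 0 -1"

```text
time: 15.7
position: [0.5051, 0.4427, 0.2975]
tool_rot: [-1.459, -2.78, 0.003]
ft_force: [1.0, 0.3, -0.0]
finger_gap: 1.002
```

Run:
```python
from h import *
go([.508,.440,.30],124.6)
```

```text
t 15.7 pos [0.5051 0.4427 0.2975] shift [-0.0039  0.0009 -0.0025] turn [-0.0009 -0.0003  0.0002] turn rows 0.020447766167241897 shift rows 0.09368682615206719
```

Call:
jog_arm --pt "-0.003 0.001 -0.002 0 0 0 -1" --pt "-0.003 0.001 -0.002 0 0 0 -1" --pt "-0.003 0.001 -0.002 0 0 0 -1"

```text
time: 16.0
position: [0.5076, 0.4398, 0.2984]
tool_rot: [-1.46, -2.779, 0.006]
ft_force: [0.8, -0.1, -0.2]
finger_gap: 1.0
```

```bash
python3 look.py w10
python3 - <<'E'
import cv2
I=cv2.createCLAHE(4).apply(cv2.cvtColor(cv2.imread('pics/w10.png'),cv2.COLOR_BGR2GRAY))
cv2.imwrite('pics/w10z.png',cv2.resize(I[110:215,205:310],None,fx=5,fy=5,interpolation=cv2.INTER_CUBIC))
E
```

```text
[0.50762785 0.43978257 0.29841996] [-1.45954119 -2.77911667  0.00639243]
```

View pics/w10z.png

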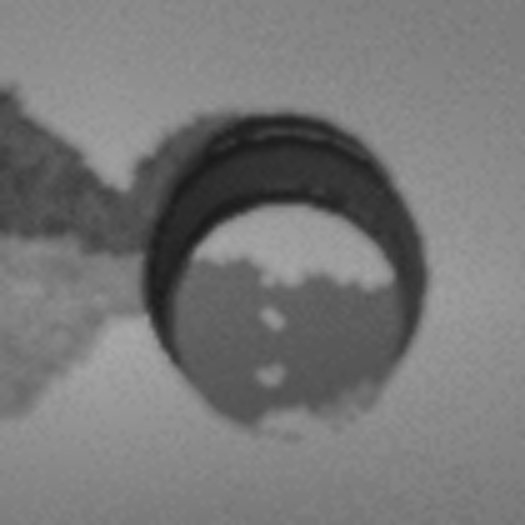

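View pics/w10.png

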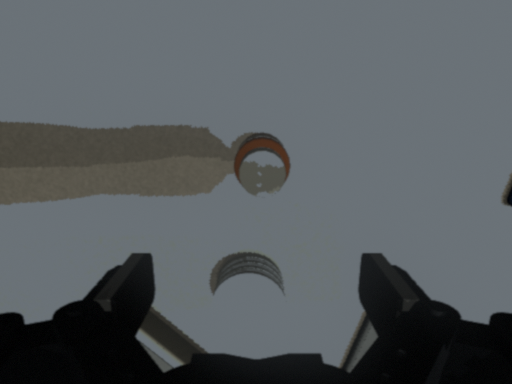

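Run:
```python
from h import *
D=np.load('pics/w10.npy',allow_pickle=True).item();f,s=D['f'],D['s']
p=cast(f,262.6,174,.11,s);print("a",p)
for z,dx in((.11,(.0225)),(.07,.03),(0.,.03)):
  print(z,[proj(f,np.array([p[0]+dx*np.cos(a),p[1]+dx*np.sin(a),z]),s).round(1).tolist() for a in np.radians([34.6,124.6,214.6,304.6])])
go([p[0],p[1],.089],124.6)
```

```text
a [0.50957853 0.44476509 0.11      ]
0.11 [[286.6, 174.0], [262.7, 150.0], [238.6, 174.0], [262.5, 197.2]]
0.07 [[290.8, 166.3], [262.3, 137.4], [233.6, 166.3], [262.1, 194.0]]
0.0 [[285.7, 156.2], [261.7, 131.7], [237.5, 156.2], [261.5, 179.7]]
t 16.05 pos [0.508  0.4395 0.2988] shift [0.0033 0.0051 0.2098] turn [-0.0013 -0.0001 -0.0003] turn rows 0.028519043671568996 shift rows 4.197332812396369
```

Call:
jog_arm --pt "0.003 0.005 0.05 -0.001 0 0 -1" --pt "0.003 0.005 0.1 -0.001 0 0 -1" --pt "0.003 0.005 0.15 -0.001 0 0 -1" --pt "0.003 0.005 0.185 -0.001 0 0 -1" --pt "0.003 0.005 0.21 -0.001 0 0 -1" --pt "0.003 0.005 0.21 -0.001 0 0 -1" --pt "0.003 0.005 0.21 -0.001 0 0 1" --pt "0.003 0.005 0.21 -0.001 0 0 1" --pt "0.003 0.005 0.21 -0.001 0 0 1" --pt "0.003 0.005 0.21 -0.001 0 0 1" --squeeze 50

```text
time: 17.05
position: [0.5111, 0.4453, 0.0917]
tool_rot: [1.461, 2.78, 0.005]
ft_force: [-0.5, 0.0, 7.1]
finger_gap: 0.509
```

Call:
jog_arm --pt "0 0 0 0 0 0 1" --pt "0 0 0 0 0 0 1" --pt "0 0 0 0 0 0 1"

```text
time: 17.35
position: [0.5111, 0.4454, 0.0918]
tool_rot: [1.461, 2.78, 0.005]
ft_force: [0.4, -1.2, 0.2]
finger_gap: 0.511
```

Run:
```python
from h import *
go([.6115,.0062,.32],124.6)
```

```text
t 17.35 pos [0.5111 0.4454 0.0918] shift [-0.4187 -0.1655 -0.2289] turn [ 0.0011 -0.0001 -0.0003] turn rows 0.02439271796437327 shift rows 10.1008817924126
```

Call:
jog_arm --pt "0 0 -0.02 0 0 0 1" --pt "0 0 -0.06 0 0 0 1" --pt "0 0 -0.1 0 0 0 1" --pt "0 0 -0.14 0 0 0 1" --pt "0 0 -0.18 0 0 0 1" --pt "-0.02 -0.008 -0.21 0 0 0 1" --pt "-0.05 -0.02 -0.229 0.001 0 0 1" --pt "-0.09 -0.035 -0.229 0.001 0 0 1" --pt "-0.13 -0.051 -0.229 0.001 0 0 1" --pt "-0.17 -0.067 -0.229 0.001 0 0 1"

```text
time: 18.35
position: [0.5515, 0.2655, 0.3201]
tool_rot: [-1.46, -2.781, 0.0]
ft_force: [1.2, -0.3, -2.8]
finger_gap: 0.508
```

Run:
```python
from h import *
go([.6115,.0062,.32],124.6)
```

```text
t 18.35 pos [0.5515 0.2655 0.3201] shift [-0.2475 -0.0978  0.    ] turn [-0.0001 -0.0001 -0.0001] turn rows 0.003120665596469609 shift rows 5.322959731508255
```

Call:
jog_arm --pt "-0.037 -0.015 0 0 0 0 1" --pt "-0.075 -0.03 0 0 0 0 1" --pt "-0.115 -0.045 0 0 0 0 1" --pt "-0.155 -0.061 0 0 0 0 1" --pt "-0.195 -0.077 0 0 0 0 1" --pt "-0.225 -0.089 0 0 0 0 1" --pt "-0.243 -0.096 0 0 0 0 1" --pt "-0.2475 -0.098 0 0 0 0 1" --pt "-0.2475 -0.098 0 0 0 0 1" --pt "-0.2475 -0.098 0 0 0 0 1"

```text
time: 19.35
position: [0.6109, 0.0071, 0.3197]
tool_rot: [-1.459, -2.781, -0.0]
ft_force: [0.3, 0.9, -2.3]
finger_gap: 0.508
```

```bash
python3 look.py w11
python3 - <<'E'
from h import *
go([.6115,.0062,.175],124.6);print(arm.observe()["ft_force"])
f2=arm.grab_frame("side")
cv2.imwrite("pics/s11.png",cv2.resize(f2["pixels"][:260,150:400,::-1],None,fx=2.3,fy=2.3,interpolation=cv2.INTER_CUBIC))
E
```

```text
[0.6109208  0.00705688 0.31967783] [-1.45876277e+00 -2.78061942e+00 -2.95303639e-04]
t 19.4 pos [0.6109 0.0073 0.3198] shift [-1.400e-03 -1.000e-04  1.448e-01] turn [-0.0001 -0.0004  0.0004] turn rows 0.011513048046354574 shift rows 2.8959220697113843
[ 0.02905332  0.25156884 -2.12816857]
```

View pics/w11.png

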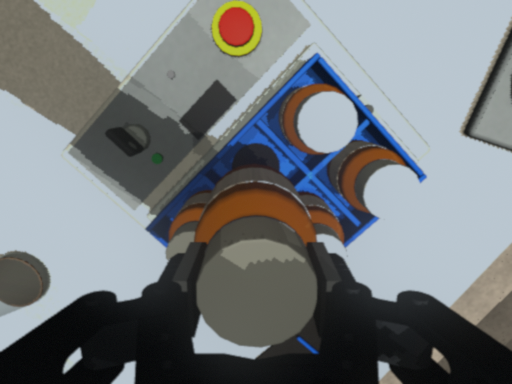

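View pics/s11.png

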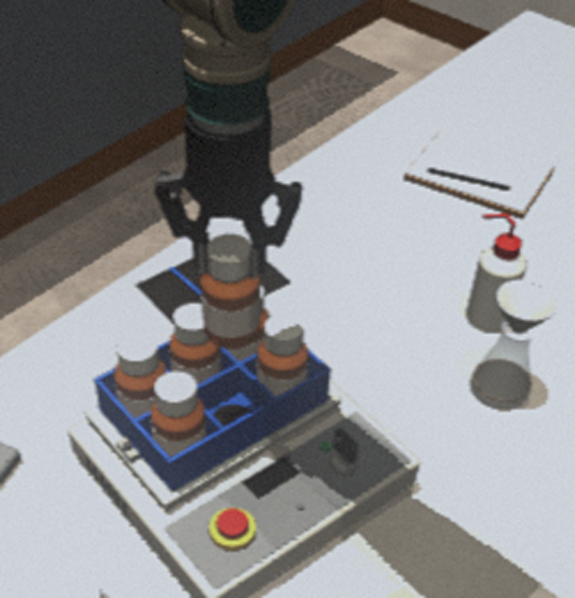

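Bottle a hangs over the last cell, with the pad edge visible at (255,155). I'm lowering it.

Call:
jog_arm --pt "-0.001 0 0.04 0 0 0 1" --pt "-0.001 0 0.075 0 0 0 1" --pt "-0.001 0 0.1 0 0 0 1" --pt "-0.001 0 0.12 0 0 0 1" --pt "-0.001 0 0.133 0 0 0 1" --pt "-0.001 0 0.141 0 0 0 1" --pt "-0.001 0 0.145 0 0 0 1" --pt "-0.001 0 0.145 0 0 0 1"

```text
time: 20.25
position: [0.6117, 0.0068, 0.1752]
tool_rot: [-1.458, -2.782, -0.001]
ft_force: [-0.2, 1.0, -1.6]
finger_gap: 0.51
```

Call:
jog_arm --pt "0 0 0.002 0 0 0 1" --pt "0 0 0.0035 0 0 0 1" --pt "0 0 0.0045 0 0 0 1" --pt "0 0 0.0045 0 0 0 1"

```text
time: 20.65
position: [0.6124, 0.0067, 0.1718]
tool_rot: [1.458, 2.782, 0.001]
ft_force: [-0.5, -0.2, 1.4]
finger_gap: 0.511
```

Call:
jog_arm --pt "0 0 0.0015 0 0 0 1" --pt "0 0 0.002 0 0 0 1"

```text
time: 20.85
position: [0.6126, 0.0063, 0.1717]
tool_rot: [1.457, 2.78, 0.001]
ft_force: [-3.2, -0.6, 10.3]
finger_gap: 0.513
```

Call:
jog_arm --pt "0 0 0 0 0 0 0.3" --pt "0 0 0 0 0 0 -0.6" --pt "0 0 0 0 0 0 -1" --pt "0 0 0 0 0 0 -1" --pt "0 0 0 0 0 0 -1" --pt "0 0 -0.02 0 0 0 -1" --pt "0 0 -0.06 0 0 0 -1" --pt "0 0 -0.1 0 0 0 -1" --pt "0 0 -0.13 0 0 0 -1" --pt "0 0 -0.13 0 0 0 -1"

```text
time: 21.85
position: [0.6153, 0.0062, 0.3079]
tool_rot: [1.452, 2.772, 0.008]
ft_force: [0.5, 0.7, -0.1]
finger_gap: 1.0
```

```bash
python3 look.py w12
python3 - <<'E'
from h import *
D=np.load('pics/w12.npy',allow_pickle=True).item();f,s=D['f'],D['s']
for n,X in dict(f1=[.6856,-.0076,.19],f2=[.6115,.0062,.19],f3=[.5981,-.0675,.19]).items(): print(n,proj(f,np.array(X),s).round(1))
E
```

```text
[0.61529297 0.00618394 0.30785573] [1.45248788 2.77172866 0.00761158]
f1 [319.1 258.6]
f2 [251.1 193. ]
f3 [183.6 258.6]
```

View pics/w12.png

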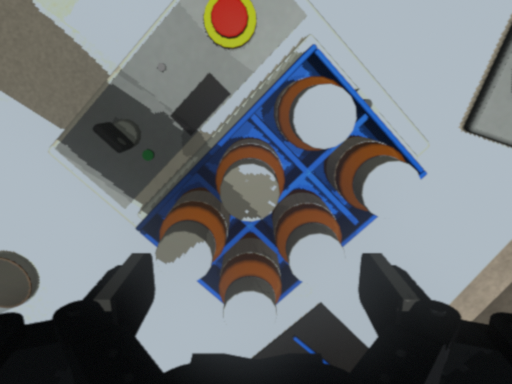

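The crate is full, with the six caps where predicted. The key comes next: I'll estimate its position, then look from above.

Run:
```python
from h import *
ft=arm.grab_frame("top");p=cast(ft,272.9,224.8,.095);e=cast(ft,219.3,214.5,.1)
print(p,e,np.linalg.norm((p-e)[:2]))
D=np.load('pics/w12.npy',allow_pickle=True).item();print(cast(D['f'],113,137,.105,D['s']))
yaw=-.182;c=np.array([.5943,.0094])
R=np.array([[np.cos(yaw),-np.sin(yaw)],[np.sin(yaw),np.cos(yaw)]])
print("local key",R.T@(p[:2]-c),"estop",R.T@(e[:2]-c))
go([p[0],p[1],.25],169.6)
```

```text
[ 0.48166342 -0.04863277  0.095     ] [0.51457182 0.10773471 0.1       ] 0.1597928334594218
[ 0.48535618 -0.0420622   0.105     ]
local key [-0.10027248 -0.07746115] estop [-0.09620964  0.08228003]
t 21.95 pos [0.6128 0.0064 0.3025] shift [ 0.0295 -0.1393  0.052 ] turn [ 0.0007  0.0014 -0.2495] turn rows 5.228710001718876 shift rows 3.0319740189907205
```

Call:
jog_arm --pt "0.0295 -0.139 0.05 0.0007 0.0014 -0.2495 -1" --pt "0.0295 -0.139 0.05 0.0007 0.0014 -0.2495 -1" --pt "0.0295 -0.139 0.05 0.0007 0.0014 -0.2495 -1" --pt "0.0295 -0.139 0.05 0.0007 0.0014 -0.2495 -1" --pt "0.0295 -0.139 0.05 0.0007 0.0014 -0.2495 -1" --pt "0.0295 -0.139 0.05 0.0007 0.0014 -0.2495 -1" --pt "0.0295 -0.139 0.05 0.0007 0.0014 -0.2495 -1" --pt "0.0295 -0.139 0.05 0.0007 0.0014 -0.2495 -1"

```text
time: 22.75
position: [0.481, -0.0483, 0.2506]
tool_rot: [-0.286, -3.126, -0.0]
ft_force: [-0.1, -0.1, 0.8]
finger_gap: 1.002
```

```bash
python3 look.py w13
python3 - <<'E'
import cv2
I=cv2.imread('pics/w13.png')[110:230,190:330]
cv2.imwrite('pics/w13z.png',cv2.resize(I,None,fx=4.5,fy=4.5,interpolation=cv2.INTER_CUBIC))
E
```

```text
[ 0.48103842 -0.04827017  0.250569  ] [-2.85971772e-01 -3.12571688e+00 -4.34051037e-04]
```

View pics/w13.png

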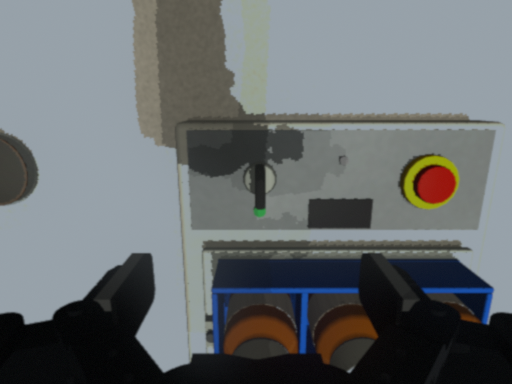

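View pics/w13z.png

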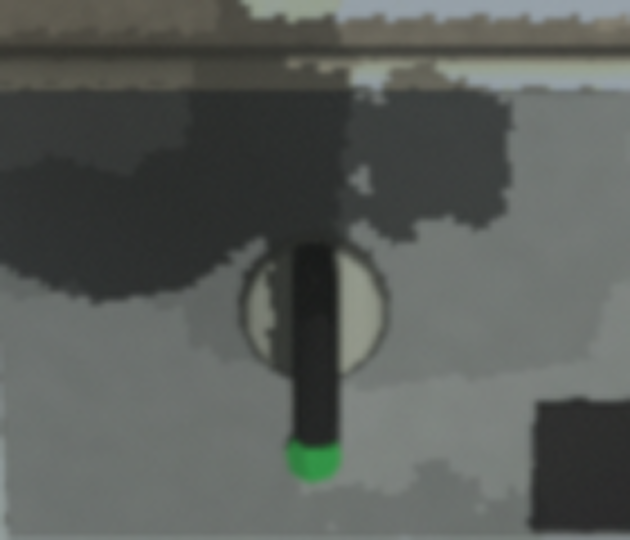

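Run:
```python
from h import *
D=np.load('pics/w13.npy',allow_pickle=True).item();f,s=D['f'],D['s']
for u,v,z in((259.8,178.4,.065),(260.4,110+445/4.5,.107)): print(cast(f,u,v,z,s))
p=cast(f,259.8,178.4,.065,s)
a=np.radians(-10.4);ux=np.array([np.cos(a),np.sin(a),0])
for d in(-.017,.017): print([proj(f,np.array([p[0],p[1],z])+ux*d,s).round(1) for z in(.073,.107)])
go([p[0],p[1],.088],169.6)
```

```text
[ 0.4811287  -0.04565608  0.065     ]
[ 0.49761328 -0.04850331  0.107     ]
[array([259.9, 161.7]), array([260.2, 168.6])]
[array([259.8, 198.3]), array([260.2, 209.2])]
t 22.8 pos [ 0.4813 -0.0483  0.2509] shift [0.0003 0.0026 0.1629] turn [-0.     -0.0007 -0.0002] turn rows 0.01578584947901125 shift rows 3.257736299780468
```

Call:
jog_arm --pt "0 0.0025 0.05 0 0 0 -1" --pt "0 0.0025 0.1 0 0 0 -1" --pt "0 0.0025 0.135 0 0 0 -1" --pt "0 0.0025 0.155 0 0 0 -1" --pt "0 0.0025 0.162 0 0 0 -1" --pt "0 0.0025 0.162 0 0 0 -1"

```text
time: 23.4
position: [0.4807, -0.0455, 0.0879]
tool_rot: [-0.286, -3.124, -0.001]
ft_force: [-0.6, 1.0, 0.1]
finger_gap: 1.002
```

```bash
python3 look.py w14;python3 - <<'E'
from h import *
go([.4811,-.0457,.088],169.6)
E
```

```text
[ 0.48066458 -0.04553092  0.08794287] [-2.85630521e-01 -3.12392368e+00 -8.27605319e-04]
t 23.45 pos [ 0.4819 -0.0458  0.0892] shift [0.0008 0.     0.0012] turn [-0.     -0.0006 -0.0003] turn rows 0.014494573613634104 shift rows 0.02853309128140433
```

View pics/w14.png

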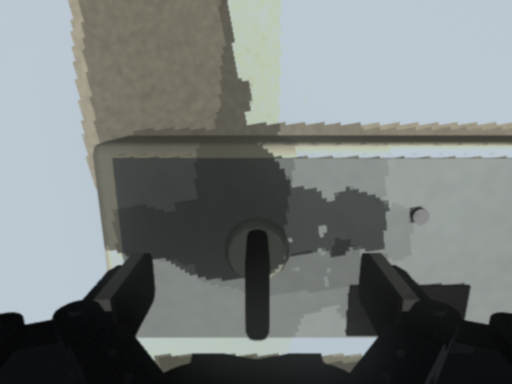

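The bow sits midway between the jaws, at (258,285). I'm closing on it.

Call:
jog_arm --pt "0 0 0.001 0 0 0 1" --pt "0 0 0.001 0 0 0 1" --pt "0 0 0.001 0 0 0 1" --pt "0 0 0.001 0 0 0 1" --pt "0 0 0.001 0 0 0 1" --pt "0 0 0.001 0 0 0 1" --pt "0 0 0.001 0 0 0 1" --pt "0 0 0.001 0 0 0 1" --squeeze 40

```text
time: 24.25
position: [0.4821, -0.0456, 0.0886]
tool_rot: [-0.286, -3.127, -0.001]
ft_force: [-0.8, 1.9, 4.0]
finger_gap: 0.098
```

Call:
jog_arm --pt "0 0 0 0 0 0.045 1" --pt "0 0 0 0 0 0.09 1" --pt "0 0 0 0 0 0.135 1" --pt "0 0 0 0 0 0.18 1" --pt "0 0 0 0 0 0.225 1" --pt "0 0 0 0 0 0.27 1" --pt "0 0 0 0 0 0.31 1" --pt "0 0 0 0 0 0.335 1" --pt "0 0 0 0 0 0.34 1" --pt "0 0 0 0 0 0.34 1"

```text
time: 25.25
position: [0.4822, -0.0454, 0.0886]
tool_rot: [-1.835, -2.548, -0.0]
ft_force: [-0.0, 1.7, 3.3]
finger_gap: 0.096
```

```bash
python3 look.py w15;python3 - <<'E'
from h import *
s=arm.observe();print(s["ft_force"],s["moment"],s["finger_gap"]);go([.4811,-.0457,.088],169.6)
E
```

```text
[ 0.48218908 -0.04542497  0.0886125 ] [-1.83469245e+00 -2.54809151e+00 -4.08126527e-04]
[-0.0715009   2.10132148  1.76568733] [ 0.37989523 -0.00050953  0.46259317] 0.10038034435067601
t 25.3 pos [ 0.4822 -0.0454  0.0886] shift [ 0.0001 -0.0011  0.0006] turn [ 0.     -0.0006 -0.3395] turn rows 7.114819283128325 shift rows 0.02576264109294039
```

View pics/w15.png

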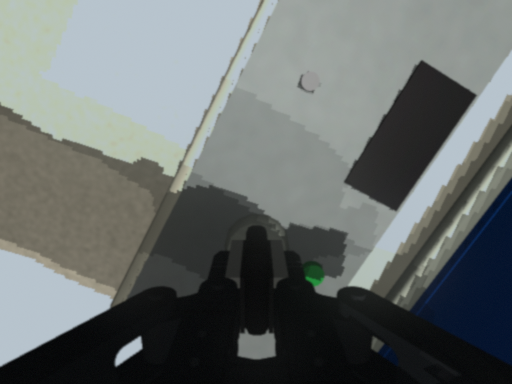

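The key is against its stop: 61° turned, 0.46 N m, and the bow is still aligned with the jaws. I'm letting go and rising clear.

Call:
jog_arm --pt "0 0 0 0 0 0 1" --pt "0 0 0 0 0 0 -1" --pt "0 0 0 0 0 0 -1" --pt "0 0 0 0 0 0 -1" --pt "0 0 0 0 0 0 -1" --pt "0 0 0 0 0 0 -1" --pt "0 0 0 0 0 0 -1" --pt "0 0 -0.03 0 0 0 -1" --pt "0 0 -0.07 0 0 0 -1" --pt "0 0 -0.12 0 0 0 -1"

```text
time: 26.3
position: [0.4805, -0.0452, 0.2081]
tool_rot: [-1.833, -2.544, 0.003]
ft_force: [1.2, 0.1, -0.7]
finger_gap: 0.998
```

Call:
jog_arm --pt "-0.02 0 -0.04 0 0 0 -1" --pt "-0.05 0 -0.08 0 0 0 -1" --pt "-0.08 0 -0.1 0 0 0 -1" --pt "-0.08 0 -0.1 0 0 0 -1" --pt "-0.08 0 -0.1 0 0 0 -1"

```text
time: 26.8
position: [0.5066, -0.1218, 0.308]
tool_rot: [-1.834, -2.544, 0.002]
ft_force: [-0.1, -0.1, -0.7]
finger_gap: 1.0
```

```bash
python3 look.py w16;python3 - <<'E'
from h import *
f2=arm.grab_frame("side")
cv2.imwrite("pics/s16.png",f2["pixels"][:,:,::-1])
f2=arm.grab_frame("top")
cv2.imwrite("pics/t16.png",f2["pixels"][:,:,::-1])
E
```

```text
[ 0.50656246 -0.12179487  0.30798078] [-1.83430137e+00 -2.54354107e+00  2.07633350e-03]
```

View pics/w16.png

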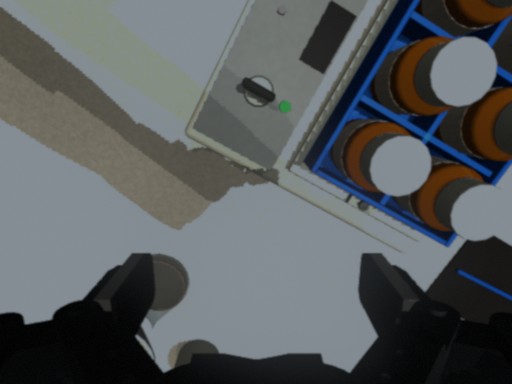

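View pics/s16.png

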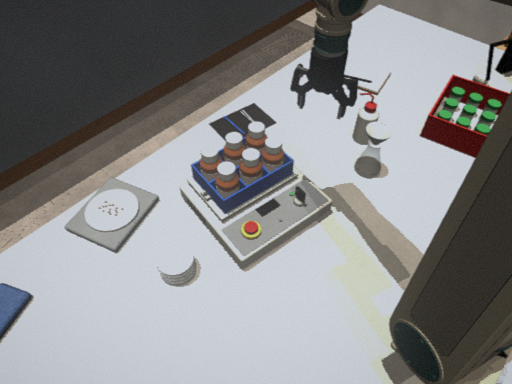

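View pics/t16.png

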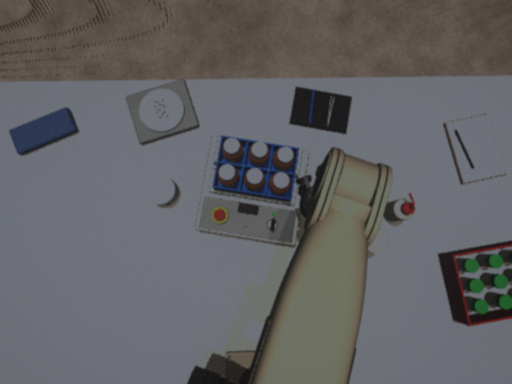

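The key is back at rest: in the wrist view its bow at (258,90) points at the green lamp. The crate holds six upright bottles, the e-stop and bystanders are unchanged, and the arm is clear. Handing in.

```bash
python3 -c "
from rig import arm
print(arm.close_job())"
```

```text
the job is handed in; nothing more can be done
None
```

The job is handed in at about 27 s of the 72 s allowed. All three amber bottles were lowered to their cell floors, and the key was then turned and let go. The hand-in gives no verdict, so these are my own checks.

- **Bottles:** I gripped each one by its cap. I released it only after the wrist showed floor contact (about 8 to 11 N, gripper height matching the bench grasp plus the 80 mm cell floor). Their caps then appeared within about 2 pixels of where a centred bottle should be.
- **Key:** I turned it only once the crate was full. It went 61° clockwise and met 0.46 N m, well above the spring, so it had reached its stop. The later picture shows it back at rest.
- **Everything else:** the last pictures show six upright bottles. The loaded bottles, wash bottle, dishes and emergency stop look unchanged by eye. The arm hid the flask in the last top view, but the side view shows it standing in place. The gripper was clear, with wrist force near zero.

The only check that disagreed was an early one: rough bottle positions from the top camera were off, the cap-edge fits by up to about 35 mm. I measured each bottle again with the wrist camera before gripping, and those fits agreed with the bottle outlines.

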